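# Put the yellow scraper away in the drawer

### The job

Put the yellow silicone scraper away: lay it flat in the open drawer of the small drawer unit (do not drop it in), let go of it, then slide the drawer fully shut. Leave the red scraper lying where it is.

Things in the scene. Friction and masses are not known exactly. Their poses are not given: they have to be found in the camera images.
- yellow_mid (a point): Yellow silicone scraper lying flat, 170 mm long, 90 g. Point: its middle, half-way up the handle (10 mm above the counter), near the centre of mass, good to grip. Own x runs along it towards the blade, z up. Handle: straight bar 24 mm wide (along y), 20 mm high, x = -85 to +30 mm; the blade, up to 46 mm wide, 10 mm thick, goes on to x = +85. A red scraper and a wooden spoon lie near it.
- unit_drawer0_handle (a point): Middle of the drawer's steel bar handle, 11 mm thick, 120 mm long along own y, 66 mm above the counter. Own x: closing direction, z up. From it: outer face of the green front at x = 35 mm, inside of the front wall at x = 56, floor at z = -44, walls' top z = 16, front panel's top z = 26; inside 238 mm wide (y, centred). Lay the scraper along y at x = 110 to 135. Pushing the bar along +x shuts it.
- unit_drawer0 (a joint): How far the drawer is open, in m: 0 fully shut, at most 0.197; starts open by 0.155 to 0.18. Slides with light friction (a few N), stays where left. It belongs to a small white drawer unit, 280 x 280 mm, 104 mm high, fixed on the counter; with the drawer open by q the unit's front edge is q + 0.05 m behind the handle bar.
- red_mid (a point): Red scraper of the same shape and size as the yellow one, a bystander: same point and axes as for the yellow one.
Things that resemble listed ones, but are neither listed nor needed, are in the scene too. What is meant by the part that bears yellow_mid is not orange, and is the smaller of those in its own colour.

How it is judged:
By the outcome, as a careful person would: the job done as asked, in the order asked, and still so for the second after the job is handed in, with the robot touching nothing.
It also fails if it takes over 54 s, if anything falls off the work surface, if the arm or the gripper's body presses on something with over 40 N, if the wrist force passes 120 N, or if a joint passes its speed limit or range.

### The arm

A 6-joint arm with a two-finger parallel gripper is mounted at the origin on the work surface. World frame = base frame: x ahead of the robot, y to its left, z up, the work surface at z = 0. Lengths are in mm, angles in rad, forces in N, time in s.
With the tool pointing down it reaches from about 350 to 775 mm from the base axis. Payload 7.3 kg.
Tool frame: the origin (TCP) lies on the centre line of the jaws, within the pads' length; the fingertips stand bot.tip_reach ahead of it and the grasp point (between the pads) lies 6 mm ahead of it (bot.tip_reach is the distance from the TCP to the fingertips, in mm); z points along the fingers, y is the direction in which the jaws open and shut (so a half turn about z gives the same grasp; the last joint's range is limited). The gripper opens to 92 mm and grips with 3 to 60 N. Pads are 19 mm wide; open, the fingers measure 130 mm over their backs; the gripper's body (75 mm by 190 mm) begins 47 mm behind the grasp point.
Start: joints at [1.087, 0.342, 1.524, -0, 1.275, -0.146], TCP at [173.976, 495.353, 251.741] pointing down, gripper open.
Joint ranges: [-2.53, 2.53], [-0.77, 2.02], [0.04, 2.7], [-1, 4.14], [0.28, 2.66], [-3.11, 3.11]. Speed limits (rad/s): [2.57, 2.57, 3.14, 3.14, 3.14, 3.14].

### API

Orientations are given as [roll, pitch, yaw] about the fixed x, y, z axes, in that order (R = Rz(yaw) Ry(pitch) Rx(roll)).
In Python, from plant import bot gives the robot as it stands.
- The arm moves only by the tool step_arm, never from a script. Its argument "deltas" is a list of rows, each a list of 6 numbers: the shift along the tool's x, y, z in mm, then the turn, a rotation vector about the tool's x, y, z in rad. A call has 1 to 5 rows; each row is the pose to reach, as a shift and turn from the pose commanded when the call began, along the tool's axes at that moment; what a row does not reach only later rows make up. A row lasts 1/12 s, in which the tool goes at most 41.7 mm and 7.16 degrees, less where a joint would pass 70% of its speed; a pose out of reach is approached as far as the arm can. A call with a gripper value outside its range is refused whole. "fingers" is the finger opening in mm, from 0 to 91.8, set as the call begins (left out, the last holds). The fingers move at their own pace and stop on an object; the grip force is fixed at half the most. Time passes only in rows, so rows that repeat a pose let the fingers close. It gives the time, the measured TCP pose, the force and the opening at its end, in the units of the state.
- bot.get_obs(): the state, without advancing time (a new reading comes with each control period).
- bot.capture(name): name is "scene" or "top" or "wrist"; returns a dict with "color" (400x640x3 uint8, red, green, blue), "fx", "fy", "cx", "cy" (pixels), "k1" (the pictures are not rectified: a ray, as slopes to the right and down, at radius r is drawn at 1 + k1 r^2 times it, then the intrinsics apply), "R" (3x3) and "t" (3): a world point X has camera coordinates R X + t. Camera axes: x right, y down, z forward; pixel columns grow to the right and rows downward; lengths in mm; the calibration is good to about 2 mm. A picture is of the moment at which its call begins. There is no depth.
- bot.close_job(): hands the job in, once; it reports no verdict.
Trained networks look in a picture, given as the dict that the camera call returned (one of the last four; its "shot" number tells which), for a name from the list of things; names that differ only in an ending like _2 or _b are one class to them, and where a whole thing is asked for, a point or a joint stands for the part that bears it (a point fixed in the world has none). Each returns a list of dicts, best first, with "p" (0 to 1); they miss things now and then, are a little off and sometimes report something else, mostly with a low value. They report only what shows in the picture. A call takes as long as a camera call. They do not tell look-alikes from the thing itself.
- bot.boxes_of(query, picture): "rect" ([centre column, centre row, width, height] in pixels, round what is visible of it).
The state is a dict: "time": time; "joint_positions": joint angles; "dq": joint speeds; "tau": joint torques, N m; "tool_pos": TCP position; "tcp_rot": TCP orientation; "contact_force": force on the tool from outside, world axes, zero at the start; "moment": the same for the moment, N m; "grip_width": finger opening in mm.
Only numpy, scipy, OpenCV 4.12 (cv2) and the standard library are available. Lean on these libraries where they do the work, as an engineer would, in place of code of your own. Each camera call takes 0.05 s, during which the arm holds its last target. There are 200 camera calls.

## Working session

There is one attempt and no reset: what is moved stays moved. The work goes in short steps, Python scripts to look and compute and a tool call to move; the robot and the scene stay as the last step left them, time stands still between calls to the robot, and variables do not carry over. Pictures are saved under pics/ and viewed, about 8 in all and at most 12, crops included, and the job is handed in when it is done.

Besides the shell and the picture viewer there is one more tool, called after "Call:" as name(argument=value, ...) on one line, values as JSON. step_arm: Moves the arm, as the interface text tells. Its arguments: {"type":"object","properties":{"deltas":{"type":"array"},"fingers":{"type":"number"}},"required":["deltas"]}

```bash
mkdir -p pics
cat > h.py <<'E'
import numpy as np, cv2
from plant import bot
def K(c): return np.array([[c['fx'],0,c['cx']],[0,c['fy'],c['cy']],[0,0,1.]])
def D(c): return np.array([c['k1'],0,0,0,0.])
def px2w(c,uv,z):
    n=cv2.undistortPoints(np.array(uv,float).reshape(-1,1,2),K(c),D(c)).reshape(-1,2)
    R=np.array(c['R']);t=np.array(c['t']); o=-R.T@t
    d=np.c_[n,np.ones(len(n))]@R
    return o+d*((z-o[2])/d[:,2])[:,None]
def w2px(c,X):
    return cv2.projectPoints(np.array(X,float).reshape(-1,1,3),cv2.Rodrigues(np.array(c['R']))[0],np.array(c['t'],float),K(c),D(c))[0].reshape(-1,2)
def save(c,n,crop=None,s=1):
    im=c['color'][:,:,::-1]
    if crop: im=im[crop[1]:crop[3],crop[0]:crop[2]]
    cv2.imwrite('pics/'+n+'.png',cv2.resize(im,None,fx=s,fy=s))
E
python3 - <<'E'
from h import *
print(bot.tip_reach,bot.get_obs())
for n in ('top','scene'):
    c=bot.capture(n); save(c,n+'0',s=1.25)
    for q in ('yellow_mid','unit_drawer0_handle','red_mid','unit_drawer0'):
        print(n,q,[(round(b['p'],2),np.round(b['rect']).tolist(),np.round(px2w(c,b['rect'][:2],10 if 'mid' in q else 66)[0,:2]).tolist()) for b in bot.boxes_of(q,c)])
E
```

```text
25.0 {'time': 0.0, 'joint_positions': array([ 1.08699784e+00,  3.42732381e-01,  1.52503994e+00, -2.76604707e-05,
        1.27540255e+00, -1.46003721e-01]), 'dq': array([ 1.08069768e-05,  8.75765340e-04,  6.32062597e-04, -2.52517120e-05,
       -1.20482818e-03,  1.77338036e-04]), 'tau': array([ 8.03439689e-04, -4.31249177e+01, -2.44221961e+01,  7.18295923e-02,
        5.57357760e-02, -1.44264586e-04]), 'tool_pos': array([173.79770588, 494.9938732 , 251.03192616]), 'tcp_rot': array([-3.14002343e+00, -2.04021011e-04,  2.80380580e+00]), 'contact_force': array([-0.53913036,  0.01885879, -0.25748637]), 'moment': array([ 0.03357223, -0.03098155,  0.05613232]), 'grip_width': 91.95879262231145}
top yellow_mid [(0.73, [285.0, 233.0, 47.0, 53.0], [392.0, 29.0]), (0.67, [440.0, 283.0, 84.0, 64.0], [272.0, -383.0]), (0.58, [451.0, 187.0, 25.0, 63.0], [527.0, -411.0])]
top unit_drawer0_handle [(0.84, [200.0, 162.0, 118.0, 88.0], [565.0, 251.0])]
top red_mid [(0.62, [390.0, 197.0, 25.0, 59.0], [494.0, -248.0])]
top unit_drawer0 [(0.56, [199.0, 161.0, 110.0, 90.0], [569.0, 253.0])]
scene yellow_mid [(0.84, [370.0, 183.0, 59.0, 29.0], [403.0, 33.0]), (0.77, [205.0, 246.0, 31.0, 58.0], [534.0, -404.0]), (0.68, [212.0, 176.0, 84.0, 32.0], [284.0, -382.0])]
scene unit_drawer0_handle []
scene red_mid [(0.63, [272.0, 227.0, 33.0, 52.0], [506.0, -243.0])]
scene unit_drawer0 [(0.96, [481.0, 203.0, 132.0, 87.0], [586.0, 254.0])]
```

View pics/top0.png

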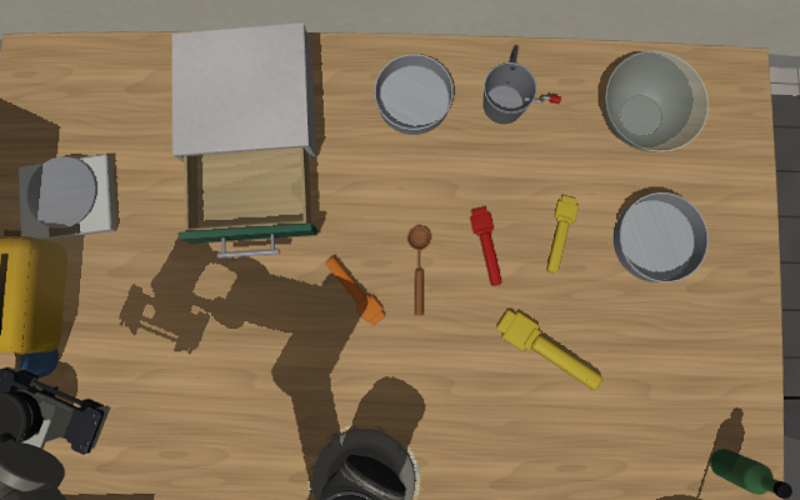

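View pics/scene0.png

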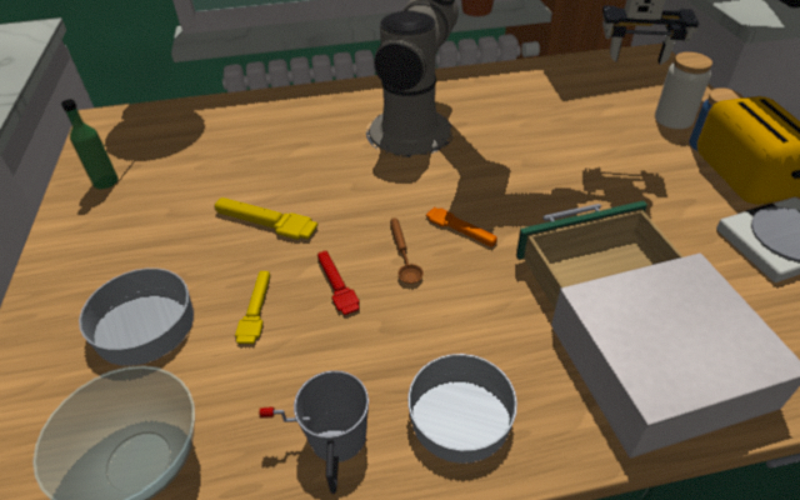

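The pictures show the small yellow scraper at (560,233) in the 1.25x top view, with its blade tip at (567,197) and handle end at (553,271). The red scraper is at (486,246). The larger yellow and the orange scrapers are the look-alikes. The drawer opens towards the robot, with its bar from (219,257) to (279,251).

Run:
```python
from h import *
for n,box,bar in (('top',(420,145,480,230),[[175.5,205],[223,200.5]]),('scene',(175,205,235,285),[[435,174.5],[483,166.5]])):
    c=bot.capture(n); hsv=cv2.cvtColor(c['color'],cv2.COLOR_RGB2HSV)
    m=cv2.inRange(hsv,(24,120,70),(36,255,255)); k=np.zeros_like(m); x0,y0,x1,y1=box; k[y0:y1,x0:x1]=m[y0:y1,x0:x1]
    v,u=np.nonzero(k); W=px2w(c,np.c_[u,v],12)[:,:2]
    r=cv2.minAreaRect(W.astype(np.float32)); b=cv2.boxPoints(r)
    mu=W.mean(0); U,S,Vt=np.linalg.svd(W-mu,full_matrices=False); a=Vt[0]; a=a*np.sign(a[0]); p=(W-mu)@a
    print(n,len(u),'rect',r,'pca yaw',np.arctan2(a[1],a[0]),'mid',mu+a*(p.max()+p.min())/2,'len',np.ptp(p))
    # handle-only axis
    h=W[p<p.min()+100]; f=cv2.fitLine(h.astype(np.float32),cv2.DIST_L2,0,.01,.01).ravel(); print(' handle line',f, 'yaw',np.arctan2(f[1],f[0]))
    B=px2w(c,bar,66)[:,:2]; d=B[0]-B[1]; print(' bar',B,B.mean(0),np.linalg.norm(d),'yaw of closing',np.arctan2(-d[0],d[1]))
c=bot.capture('top'); save(c,'drawer',(130,100,270,225),5)
o=bot.get_obs()
```

```text
top 679 rect ((525.5911254882812, -405.91485595703125), (44.75239181518555, 168.33889770507812), 80.34272766113281) pca yaw -0.2286029523703002 mid [ 525.70841183 -402.905366  ] len 168.23038493883578
 handle line [ 9.7226304e-01 -2.3389010e-01  4.9239648e+02 -3.9518253e+02] yaw -0.23607685
 bar [[452.40462804 308.57305935]
 [467.29910563 185.82924895]] [459.85186684 247.20115415] 123.64420106124105 yaw of closing 0.12075566434508435
scene 749 rect ((527.8978271484375, -404.2958984375), (45.36994552612305, 174.3187713623047), 75.45954132080078) pca yaw -0.22133544990238663 mid [ 527.32978142 -406.21355804] len 173.8516865651102
 handle line [ 9.7531158e-01 -2.2083324e-01  4.9346002e+02 -3.9853946e+02] yaw -0.22266872
 bar [[467.38436445 183.74490152]
 [464.76736802 315.26088362]] [466.07586623 249.50289257] 131.54201693025573 yaw of closing -3.1216965842614726
```

View pics/drawer.png

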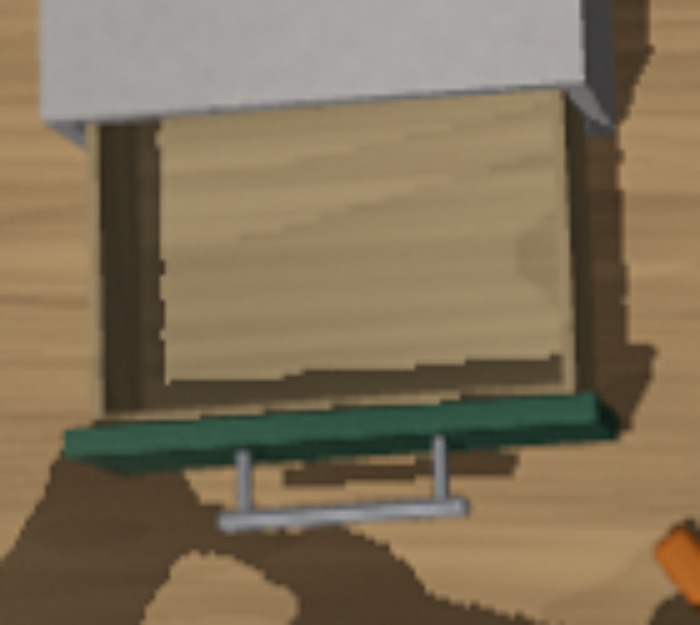

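```bash
cat >> h.py <<'E'
from scipy.spatial.transform import Rotation as Ro
def go(pos,yaw):
    o=bot.get_obs(); R=Ro.from_euler('xyz',o['tcp_rot']); G=Ro.from_euler('xyz',[np.pi,0,yaw])
    d=R.inv().apply(np.array(pos,float)-o['tool_pos']); r=(R.inv()*G).as_rotvec()
    print('t',round(o['time'],2),'at',np.round(o['tool_pos'],1),'rpy',np.round(o['tcp_rot'],3),'d',np.round(d,1),'rot',np.round(r,3))
E
python3 - <<'E'
from h import *
c=bot.capture('top'); f=lambda p:np.array([130,100])+(np.array(p)+.5)/5-.5
def L(name,p,z):
    W=px2w(c,f(p),z)[:,:2]; d=W[0]-W[1]; print(name,np.round(W,1).tolist(),'mid',np.round(W.mean(0),1),'len',round(np.linalg.norm(d),1),'yaw',round(np.arctan2(-d[0],d[1]),3))
L('bar',[[220,522],[467,506]],68)
L('paneltop outer',[[65,433],[595,394]],92)
L('unit edge',[[40,123],[580,85]],104)
L('wall top',[[97,125],[102,410]],82)
go([450,0,200],2.913); go([526.5,-404.5,150],2.913)
E
```

```text
bar [[454.7, 313.0], [466.3, 185.3]] mid [460.5 249.2] len 128.2 yaw 0.091
paneltop outer [[495.5, 387.9], [522.0, 117.9]] mid [508.8 252.9] len 271.4 yaw 0.098
unit edge [[653.2, 408.2], [677.9, 130.9]] mid [665.5 269.5] len 278.3 yaw 0.089
wall top [[658.6, 387.2], [509.2, 373.5]] mid [583.9 380.3] len 150.0 yaw -1.479
t 0.7 at [174.  495.4 251.8] rpy [3.141 0.    2.804] d [-424.6 -375.9   51.7] rot [ 0.     0.    -0.109]
t 0.7 at [174.  495.4 251.8] rpy [3.141 0.    2.804] d [-630.8 -732.2  101.7] rot [ 0.     0.    -0.109]
```

The drawer's closing yaw is about 0.093, its bar is at (460.5, 249), and it is open by about 0.156. I'm moving towards the yellow scraper.

Call:
step_arm(deltas=[[-31, -27, 4, 0, 0, 0], [-62, -54, 8, 0, 0, 0], [-93, -81, 12, 0, 0, 0], [-124, -108, 16, 0, 0, 0], [-155, -135, 20, 0, 0, 0]])

```text
time: 1.12
tool_pos: [275.8, 315.0, 231.7]
tcp_rot: [3.141, 0.0, 2.805]
contact_force: [1.0, -0.0, -0.1]
grip_width: 92.2
```

Call:
step_arm(deltas=[[-31, -27, 4, 0, 0, 0], [-62, -54, 8, 0, 0, 0], [-93, -81, 12, 0, 0, 0], [-124, -108, 16, 0, 0, 0], [-155, -135, 20, 0, 0, 0]])

```text
time: 1.53
tool_pos: [377.6, 136.0, 211.9]
tcp_rot: [3.141, 0.001, 2.804]
contact_force: [-0.3, 1.0, 0.1]
grip_width: 91.7
```

Call:
step_arm(deltas=[[-31, -27, 4, 0, 0, 0], [-62, -54, 8, 0, 0, 0], [-93, -81, 12, 0, 0, 0], [-110, -105, 16, 0, 0, -0.05], [-115, -106, 18, 0, 0, -0.11]])

```text
time: 1.95
tool_pos: [451.8, -4.6, 193.3]
tcp_rot: [-3.14, 0.001, 2.912]
contact_force: [0.6, 0.6, -0.3]
grip_width: 91.8
```

```bash
python3 -c "
from h import *
go([526.5,-404.5,150],2.913)"
```

```text
t 1.95 at [451.8  -4.6 193.3] rpy [-3.140e+00  1.000e-03  2.912e+00] d [-163.8 -372.3   43.9] rot [-0.001  0.001 -0.001]
```

Call:
step_arm(deltas=[[-16, -37, 4, 0, 0, 0], [-32, -74, 8, 0, 0, 0], [-48, -111, 12, 0, 0, 0], [-64, -148, 16, 0, 0, 0], [-80, -185, 20, 0, 0, 0]])

```text
time: 2.37
tool_pos: [486.6, -200.6, 173.6]
tcp_rot: [3.142, 0.0, 2.914]
contact_force: [1.0, 0.8, 0.3]
grip_width: 91.9
```

Call:
step_arm(deltas=[[-16, -37, 4, 0, 0, 0], [-32, -74, 8, 0, 0, 0], [-48, -111, 12, 0, 0, 0], [-64, -148, 16, 0, 0, 0], [-84, -187, 20, 0, 0, 0]])

```text
time: 2.78
tool_pos: [525.2, -399.4, 153.6]
tcp_rot: [3.141, -0.0, 2.913]
contact_force: [0.8, -0.5, -0.6]
grip_width: 92.1
```

Run:
```python
from h import *
c=bot.capture('wrist')
hsv=cv2.cvtColor(c['color'],cv2.COLOR_RGB2HSV); m=cv2.inRange(hsv,(24,120,60),(36,255,255))
n,l,s,ce=cv2.connectedComponentsWithStats(m)
for i in range(1,n):
    if s[i,4]<1500: continue
    v,u=np.nonzero(l==i)
    for z in (20,10):
        W=px2w(c,np.c_[u,v],z)[:,:2].astype(np.float32); print(s[i],z,cv2.minAreaRect(W),cv2.fitLine(W,cv2.DIST_L2,0,.01,.01).ravel())
im=c['color'].copy()
for p in w2px(c,[[526.5,-404.5,20]]): cv2.circle(im,(int(p[0]),int(p[1])),4,(0,0,255),-1)
c['color']=im; save(c,'w1')
go([526.5,-404.5,34],2.913)
```

```text
t 2.83 at [ 525.7 -406.8  151.8] rpy [-3.138e+00  2.000e-03  2.910e+00] d [  0.    2.9 117.8] rot [-0.004  0.002 -0.003]
```

View pics/w1.png

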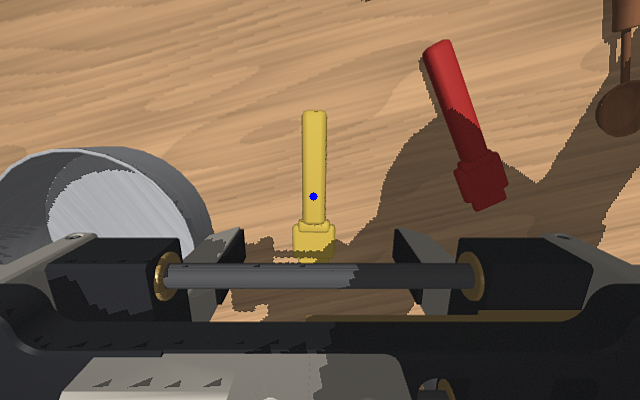

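The wrist view shows the yellow handle from its tail at (314,111) to the blade shoulder at (314,222). It is aligned with the tool and centred between the jaws, and the red scraper is to the right, clear of them. I'll fit its middle from those points.

Run:
```python
from h import *
c=bot.capture('wrist')
hsv=cv2.cvtColor(c['color'],cv2.COLOR_RGB2HSV); m=cv2.inRange(hsv,(20,80,60),(38,255,255))
k=np.zeros_like(m);k[118:216,285:340]=m[118:216,285:340]
v,u=np.nonzero(k); print(len(u), [ (r,u[v==r].min(),u[v==r].max()) for r in (130,170,210)])
rows=np.arange(120,214,4); mid=[[(u[v==r].min()+u[v==r].max())/2,r] for r in rows]
W=px2w(c,mid,19)[:,:2]; f=cv2.fitLine(W.astype(np.float32),cv2.DIST_L2,0,.01,.01).ravel(); yaw=np.arctan2(f[1],f[0])
E=px2w(c,[[314,111],[314,222]],19)[:,:2]; a=np.array([np.cos(yaw),np.sin(yaw)]); a*=np.sign(a[0])
print('yaw',yaw,'pt',f[2:],'tail',E[0],'junction',E[1],'len',np.linalg.norm(E[0]-E[1]))
for e,s in ((E[0],85),(E[1],-30)):
    print('mid', e+a*s)
go([526.5,-404.5,34],2.913)
```

```text
2358 [(130, np.int64(310), np.int64(334)), (170, np.int64(310), np.int64(333)), (210, np.int64(310), np.int64(332))]
yaw -0.24324287 pt [ 499.47778 -398.05963] tail [ 447.98841748 -393.00840946] junction [ 553.0692805  -418.51910611] len 108.13317444810743
mid [ 530.4861897  -413.48077007]
mid [ 523.95241915 -411.29356738]
t 2.88 at [ 525.1 -403.1  151.7] rpy [-3.14   0.     2.909] d [ -1.7  -0.9 117.7] rot [-0.001  0.    -0.004]
```

Call:
step_arm(deltas=[[-2, -1, 30, 0, 0, 0], [-2, -1, 65, 0, 0, 0], [-2, -1, 95, 0, 0, 0], [-2, -1, 112, 0, 0, 0], [-2, -1, 118, 0, 0, 0]])

```text
time: 3.3
tool_pos: [525.7, -396.8, 32.2]
tcp_rot: [3.138, -0.006, 2.914]
contact_force: [-1.2, -0.5, -1.2]
grip_width: 91.8
```

Call:
step_arm(deltas=[[0, 0, 0, 0, 0, 0], [0, 0, 0, 0, 0, 0]])

```text
time: 3.47
tool_pos: [527.8, -398.9, 36.9]
tcp_rot: [-3.141, 0.001, 2.914]
contact_force: [0.2, 0.1, 0.5]
grip_width: 91.6
```

Call:
step_arm(deltas=[[0, 0, 0, 0, 0, 0], [0, 0, 0, 0, 0, 0]])

```text
time: 3.63
tool_pos: [528.1, -399.4, 37.9]
tcp_rot: [-3.14, 0.003, 2.914]
contact_force: [0.2, -0.1, 0.0]
grip_width: 92.1
```

```bash
python3 -c "
from h import *
go([527,-404.7,34],2.908)"
```

```text
t 3.63 at [ 528.1 -399.4   37.9] rpy [-3.140e+00  3.000e-03  2.914e+00] d [-0.1 -5.4  3.9] rot [-0.002  0.003  0.006]
```

Call:
step_arm(deltas=[[0, -3, 2, 0, 0, 0], [0, -5, 4, 0, 0, 0.005], [0, -5, 4, 0, 0, 0.005], [0, -5, 4, 0, 0, 0.005], [0, -5, 4, 0, 0, 0.005]])

```text
time: 4.05
tool_pos: [526.1, -403.8, 31.9]
tcp_rot: [3.141, -0.0, 2.909]
contact_force: [0.8, -0.2, -0.4]
grip_width: 92.5
```

Call:
step_arm(deltas=[[0, 0, 0, 0, 0, 0], [0, 0, 0, 0, 0, 0], [0, 0, 0, 0, 0, 0], [0, 0, 0, 0, 0, 0], [0, 0, 0, 0, 0, 0]], fingers=10)

```text
time: 4.47
tool_pos: [526.1, -403.6, 31.9]
tcp_rot: [3.141, -0.0, 2.909]
contact_force: [0.0, -0.0, -0.4]
grip_width: 62.8
```

Call:
step_arm(deltas=[[0, 0, 0, 0, 0, 0], [0, 0, 0, 0, 0, 0], [0, 0, 0, 0, 0, 0], [0, 0, 0, 0, 0, 0], [0, 0, 0, 0, 0, 0]])

```text
time: 4.88
tool_pos: [526.2, -403.7, 31.9]
tcp_rot: [3.142, 0.0, 2.909]
contact_force: [0.1, 0.3, 0.5]
grip_width: 29.6
```

Call:
step_arm(deltas=[[0, 0, -2.5, 0, 0, 0], [0, 0, -2.5, 0, 0, 0], [0, 0, -2.5, 0, 0, 0], [0, 0, -2.5, 0, 0, 0], [0, 0, -2.5, 0, 0, 0]])

```text
time: 5.3
tool_pos: [526.1, -403.6, 34.3]
tcp_rot: [3.141, -0.0, 2.909]
contact_force: [0.0, -1.0, -0.7]
grip_width: 23.8
```

Call:
step_arm(deltas=[[0, 0, 0, 0, 0, 0], [0, 0, 0, 0, 0, 0], [0, 0, 0, 0, 0, 0]])

```text
time: 5.55
tool_pos: [526.1, -403.7, 34.3]
tcp_rot: [3.141, -0.0, 2.909]
contact_force: [-0.4, -0.6, -0.6]
grip_width: 23.7
```

The grip holds at 23.7 mm. I'm lifting it now.

Call:
step_arm(deltas=[[0, 0, -15, 0, 0, 0], [0, 0, -50, 0, 0, 0], [0, 0, -90, 0, 0, 0], [0, 0, -120, 0, 0, 0], [0, 0, -130, 0, 0, 0]])

```text
time: 5.97
tool_pos: [527.8, -405.2, 170.4]
tcp_rot: [-3.137, 0.008, 2.909]
contact_force: [0.9, -0.7, -0.5]
grip_width: 24.0
```

Call:
step_arm(deltas=[[0, 0, -5, 0, 0, 0], [0, 0, -5, 0, 0, 0], [0, 0, -5, 0, 0, 0]])

```text
time: 6.22
tool_pos: [525.5, -403.1, 167.5]
tcp_rot: [3.14, -0.003, 2.909]
contact_force: [0.5, -0.3, -0.9]
grip_width: 24.0
```

Run:
```python
from h import *
print(bot.get_obs()['contact_force'],bot.get_obs()['moment'],bot.get_obs()['grip_width'])
go([500,0,180],2.2); go([563,258.8,180],1.664)
c=bot.capture('wrist'); save(c,'w2')
```

```text
[ 0.54077354 -0.33459728 -0.94498418] [-0.00384616  0.01496728 -0.03149626] 23.973004984015084
t 6.22 at [ 525.5 -403.1  167.5] rpy [ 3.140e+00 -3.000e-03  2.909e+00] d [117.8 386.4 -11.5] rot [ 0.001 -0.003  0.709]
t 6.22 at [ 525.5 -403.1  167.5] rpy [ 3.140e+00 -3.000e-03  2.909e+00] d [116.2 652.7 -11.1] rot [-0.    -0.003  1.245]
```

View pics/w2.png

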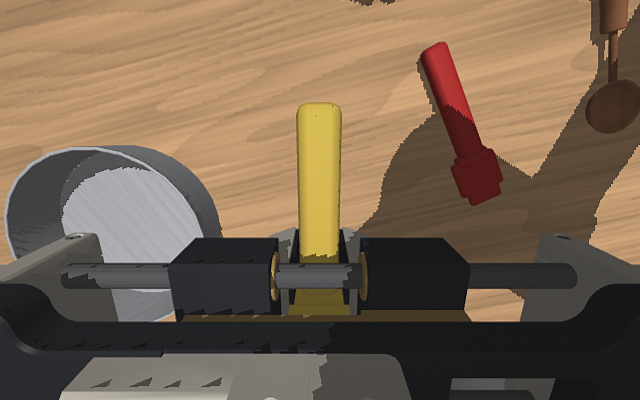

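Call:
step_arm(deltas=[[4, 25, -4, 0, 0, 0.05], [10, 62, -8, 0, 0, 0.12], [18, 100, -11, 0, 0, 0.2], [25, 138, -11, 0, 0, 0.27], [32, 177, -11, 0, 0, 0.35]])

```text
time: 6.68
tool_pos: [534.8, -222.3, 178.5]
tcp_rot: [-3.141, -0.003, 2.555]
contact_force: [0.9, 0.4, 0.2]
grip_width: 23.4
```

Call:
step_arm(deltas=[[19, 33, 0, 0, 0, 0.07], [38, 66, 0, 0, 0, 0.14], [57, 99, 0, 0, 0, 0.21], [77, 133, 0, 0, 0, 0.28], [97, 167, 0, 0, 0, 0.35]])

```text
time: 7.1
tool_pos: [545.7, -29.3, 178.6]
tcp_rot: [-3.139, -0.003, 2.205]
contact_force: [0.2, 0.2, -0.4]
grip_width: 23.3
```

Call:
step_arm(deltas=[[30, 25, 0, 0, 0, 0.07], [60, 50, 0, 0, 0, 0.14], [90, 75, 0, 0, 0, 0.21], [118, 98, 0, 0, 0, 0.28], [140, 117, 0, 0, 0, 0.35]])

```text
time: 7.52
tool_pos: [556.1, 153.6, 178.5]
tcp_rot: [-3.138, -0.001, 1.857]
contact_force: [1.1, -0.3, -0.7]
grip_width: 23.7
```

Run:
```python
from h import *
go([563,258.8,180],1.664)
```

```text
t 7.52 at [556.1 153.6 178.5] rpy [-3.138e+00 -1.000e-03  1.857e+00] d [99.  36.3 -1.6] rot [-0.003 -0.001  0.193]
```

Call:
step_arm(deltas=[[30, 11, 0, 0, 0, 0.05], [60, 22, 0, 0, 0, 0.1], [85, 31, 0, 0, 0, 0.15], [98, 36, 0, 0, 0, 0.193], [98, 36, 0, 0, 0, 0.193]])

```text
time: 7.93
tool_pos: [562.9, 258.0, 178.0]
tcp_rot: [-3.138, -0.0, 1.667]
contact_force: [-1.2, -0.4, -0.3]
grip_width: 23.9
```

Call:
step_arm(deltas=[[0, 0, 0, 0, 0, 0], [0, 0, 0, 0, 0, 0], [0, 0, 0, 0, 0, 0]])

```text
time: 8.18
tool_pos: [563.9, 253.8, 179.8]
tcp_rot: [-3.14, 0.001, 1.665]
contact_force: [-0.7, 0.3, -0.9]
grip_width: 23.3
```

Run:
```python
from h import *
go([563,258.8,180],1.664)
c=bot.capture('wrist'); 
# predicted drawer model drawn
b=np.array([460.5,249.2,66]); y=.093; X=np.array([np.cos(y),np.sin(y),0]);Y=np.array([-X[1],X[0],0]); Z=np.array([0,0,1])
P=lambda x,yy,z: b+X*x+Y*yy+Z*z
im=c['color'].copy()
for x,yy,z in [(0,60,5),(0,-60,5),(35,119,26),(35,-119,26),(56,119,16),(56,-119,16),(206,140,38),(206,-140,38),(56,119,-44),(56,-119,-44)]:
    p=w2px(c,P(x,yy,z))[0]; print((x,yy,z),p.round())
    if abs(p).max()<2000: cv2.circle(im,(int(p[0]),int(p[1])),3,(255,0,255),-1)
cv2.imwrite('pics/w3.png',im[:,:,::-1])
c=bot.capture('top'); im=c['color'].copy()
for x,yy,z in [(0,60,5),(0,-60,5),(35,119,26),(35,-119,26),(206,140,38),(206,-140,38)]:
    p=w2px(c,P(x,yy,z))[0]; cv2.circle(im,(int(p[0]),int(p[1])),1,(255,0,255),-1)
c['color']=im; save(c,'t3',(120,50,280,225),4)
```

```text
t 8.18 at [563.9 253.8 179.8] rpy [-3.140e+00  1.000e-03  1.665e+00] d [ 5.1 -0.4 -0.2] rot [-0.001  0.001  0.001]
(0, 60, 5) [196. 129.]
(0, -60, 5) [211. 257.]
(35, 119, 26) [222.  45.]
(35, -119, 26) [247. 323.]
(56, 119, 16) [255.  48.]
(56, -119, 16) [270. 316.]
(206, 140, 38) [477.   4.]
(206, -140, 38) [429. 351.]
(56, 119, -44) [269.  62.]
(56, -119, -44) [279. 281.]
```

View pics/w3.png

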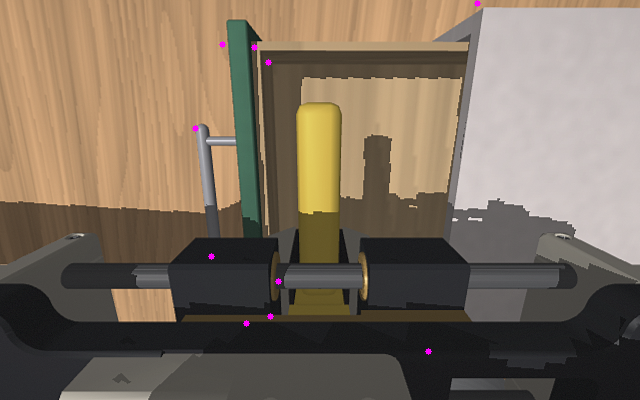

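View pics/t3.png

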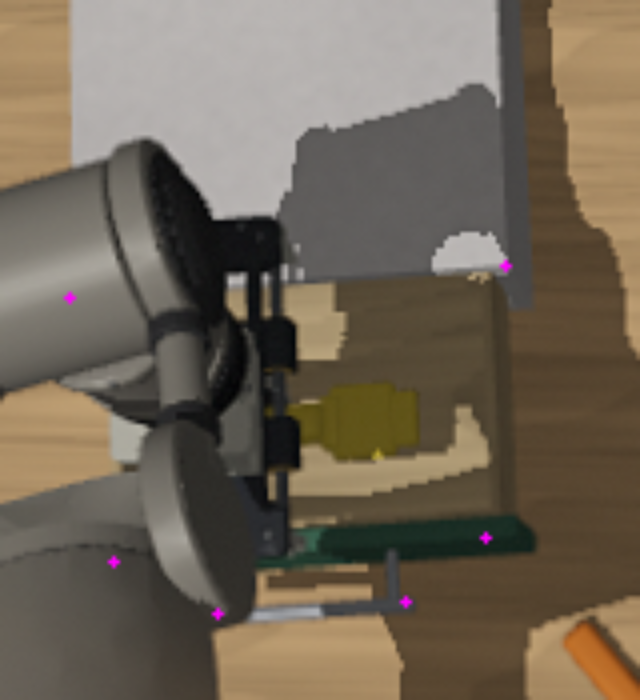

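The wrist view puts the bar end at (203,127) against my model's (196,129), and the unit corner at (483,8) against (477,4). So the drawer is about 4-5 mm further in +x than I had it. The scraper is parallel to the front. I'm shifting to suit and lowering.

Call:
step_arm(deltas=[[2, 1.5, 5, 0, 0, 0], [4, 3, 25, 0, 0, 0], [5, 3.7, 55, 0, 0, 0], [5, 3.7, 75, 0, 0, 0], [5, 3.7, 80, 0, 0, 0]])

```text
time: 8.7
tool_pos: [565.3, 259.4, 96.4]
tcp_rot: [-3.135, 0.001, 1.665]
contact_force: [-0.2, -0.5, -1.6]
grip_width: 23.9
```

Call:
step_arm(deltas=[[0, 0, 0, 0, 0, 0], [0, 0, 0, 0, 0, 0], [0, 0, 0, 0, 0, 0], [0, 0, 0, 0, 0, 0]])

```text
time: 9.03
tool_pos: [568.2, 260.6, 102.1]
tcp_rot: [3.139, -0.001, 1.666]
contact_force: [0.3, 0.5, -0.6]
grip_width: 23.5
```

Run:
```python
from h import *
go([567.1,259.1,62],1.664)
c=bot.capture('wrist'); save(c,'w4')
```

```text
t 9.03 at [568.2 260.6 102.1] rpy [ 3.139e+00 -1.000e-03  1.666e+00] d [-1.4 -1.3 40.1] rot [ 0.003 -0.001  0.002]
```

View pics/w4.png

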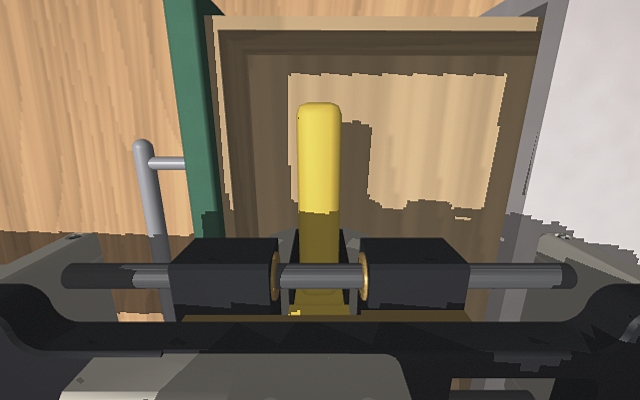

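The wrist view from closer shows the scraper over the drawer, centred at column 319, parallel to the front and clear of both side walls. I'll work out the offsets from the edges that are visible here.

Run:
```python
from h import *
c=bot.capture('wrist'); o=bot.get_obs()
y=.093; X=np.array([np.cos(y),np.sin(y)]);Y=np.array([-X[1],X[0]]); t=o['tool_pos'][:2]
def s(n,uv,z):
    W=px2w(c,[uv],z)[0,:2]-t; print(n,'along X from TCP',round(W@X,1),'along Y',round(W@Y,1))
s('bar end',(141,146),66); s('bar mid',(157,230),66)
s('panel outer top',(165,3),92); s('panel outer top2',(193,225),92)
s('rim inner corner',(219,30),82); s('rim in2',(236,230),82)
s('unit top edge',(567,5),104);s('unit top edge b',(548,110),104);s('unit top edge c',(525,215),104)
s('handle tail',(319,103),o['tool_pos'][2]-15); s('handle mid',(319,200),o['tool_pos'][2]-15)
save(c,'w5',(440,0,640,240),3)
```

```text
bar end along X from TCP -105.7 along Y 58.4
bar mid along X from TCP -105.0 along Y 4.2
panel outer top along X from TCP -67.7 along Y 123.8
panel outer top2 along X from TCP -68.6 along Y 18.2
rim inner corner along X from TCP -48.0 along Y 115.8
rim in2 along X from TCP -48.4 along Y 10.9
unit top edge along X from TCP 101.6 along Y 119.3
unit top edge b along X from TCP 103.3 along Y 78.4
unit top edge c along X from TCP 103.4 along Y 28.3
handle tail along X from TCP 0.6 along Y 82.0
handle mid along X from TCP 0.6 along Y 30.9
```

View pics/w5.png

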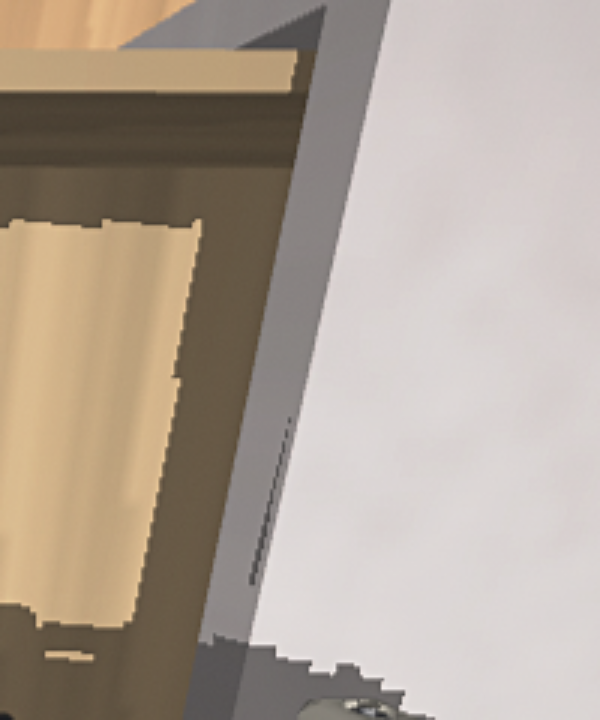

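The edges agree: the TCP is at x≈104.5 from the bar, y is centred, and the unit's edge is 103 mm ahead (half the gripper body is 95 mm). I'm going straight down.

Call:
step_arm(deltas=[[0, 0, 10, 0, 0, 0], [0, 0, 22, 0, 0, 0], [0, 0, 32, 0, 0, 0], [0, 0, 37, 0, 0, 0], [0, 0, 38, 0, 0, 0]])

```text
time: 9.55
tool_pos: [566.1, 260.0, 60.2]
tcp_rot: [-3.138, 0.001, 1.666]
contact_force: [-0.6, -0.3, -1.1]
grip_width: 24.1
```

Call:
step_arm(deltas=[[0, 0, 0, 0, 0, 0], [0, 0, 0, 0, 0, 0], [0, 0, 0, 0, 0, 0], [0, 0, 0, 0, 0, 0]])

```text
time: 9.88
tool_pos: [567.6, 260.5, 63.0]
tcp_rot: [3.141, -0.0, 1.666]
contact_force: [0.2, -0.5, -1.0]
grip_width: 23.8
```

Next come small steps down until it touches. Contact is expected at TCP z of about 56.

Call:
step_arm(deltas=[[0, 0, 1.5, 0, 0, 0], [0, 0, 3, 0, 0, 0], [0, 0, 4, 0, 0, 0], [0, 0, 4.5, 0, 0, 0], [0, 0, 4.5, 0, 0, 0]])

```text
time: 10.3
tool_pos: [567.2, 260.4, 57.8]
tcp_rot: [-3.141, -0.0, 1.666]
contact_force: [0.1, -0.7, -1.0]
grip_width: 23.3
```

Call:
step_arm(deltas=[[0, 0, 0.3, 0, 0, 0], [0, 0, 0.6, 0, 0, 0], [0, 0, 0.8, 0, 0, 0], [0, 0, 0.8, 0, 0, 0], [0, 0, 0.8, 0, 0, 0]])

```text
time: 10.72
tool_pos: [567.2, 260.4, 57.2]
tcp_rot: [3.142, -0.0, 1.666]
contact_force: [0.4, -1.3, -0.4]
grip_width: 24.2
```

Call:
step_arm(deltas=[[0, 0, 0.4, 0, 0, 0], [0, 0, 0.8, 0, 0, 0], [0, 0, 0.8, 0, 0, 0], [0, 0, 0.8, 0, 0, 0]])

```text
time: 11.05
tool_pos: [567.2, 260.4, 56.3]
tcp_rot: [3.142, -0.0, 1.666]
contact_force: [0.5, 0.1, -0.5]
grip_width: 23.5
```

Call:
step_arm(deltas=[[0, 0, 0.4, 0, 0, 0], [0, 0, 0.6, 0, 0, 0], [0, 0, 0.6, 0, 0, 0], [0, 0, 0.6, 0, 0, 0]])

```text
time: 11.38
tool_pos: [567.3, 260.4, 55.7]
tcp_rot: [3.142, -0.0, 1.666]
contact_force: [1.2, -0.1, -0.7]
grip_width: 23.7
```

Call:
step_arm(deltas=[[0, 0, 0.4, 0, 0, 0], [0, 0, 0.6, 0, 0, 0], [0, 0, 0.6, 0, 0, 0], [0, 0, 0.6, 0, 0, 0]])

```text
time: 11.72
tool_pos: [567.4, 260.4, 55.5]
tcp_rot: [3.141, -0.0, 1.666]
contact_force: [-0.5, 0.0, 3.1]
grip_width: 23.5
```

Call:
step_arm(deltas=[[0, 0, 0.4, 0, 0, 0], [0, 0, 0.6, 0, 0, 0], [0, 0, 0.6, 0, 0, 0], [0, 0, 0.6, 0, 0, 0]])

```text
time: 12.05
tool_pos: [567.9, 260.5, 55.5]
tcp_rot: [3.14, -0.0, 1.666]
contact_force: [-0.5, -1.5, 5.8]
grip_width: 23.6
```

It touches at z = 55.5 with +6 N. I'll ease off a little and open slightly.

Call:
step_arm(deltas=[[0, 0, -0.6, 0, 0, 0], [0, 0, -0.6, 0, 0, 0]])

```text
time: 12.22
tool_pos: [567.6, 260.5, 55.5]
tcp_rot: [3.14, -0.0, 1.666]
contact_force: [0.0, -0.6, 3.1]
grip_width: 23.7
```

Call:
step_arm(deltas=[[0, 0, 0, 0, 0, 0], [0, 0, 0, 0, 0, 0], [0, 0, 0, 0, 0, 0], [0, 0, 0, 0, 0, 0], [0, 0, 0, 0, 0, 0]], fingers=38)

```text
time: 12.63
tool_pos: [567.1, 260.4, 54.9]
tcp_rot: [-3.141, 0.0, 1.666]
contact_force: [-0.2, -0.3, -0.0]
grip_width: 37.9
```

Call:
step_arm(deltas=[[0, 0, -8, 0, 0, 0], [0, 0, -20, 0, 0, 0], [0, 0, -50, 0, 0, 0], [0, 0, -85, 0, 0, 0], [0, 0, -97, 0, 0, 0]])

```text
time: 13.05
tool_pos: [569.4, 261.1, 158.6]
tcp_rot: [3.133, -0.002, 1.666]
contact_force: [1.3, -0.6, 0.3]
grip_width: 38.2
```

Call:
step_arm(deltas=[[0, -25, 0, 0, 0, 0], [0, -60, 0, 0, 0, 0], [0, -98, 0, 0, 0, 0], [0, -130, 0, 0, 0, 0], [0, -150, 0, 0, 0, 0]], fingers=0)

```text
time: 13.47
tool_pos: [414.8, 245.8, 153.3]
tcp_rot: [-3.141, -0.0, 1.666]
contact_force: [0.0, 0.7, 0.1]
grip_width: 9.3
```

Run:
```python
from h import *
go([418.3,244.5,80],1.664)
c=bot.capture('wrist'); d=bot.capture('scene'); e=bot.capture('top')
cv2.imwrite('pics/m5.png',np.hstack([cv2.resize(d['color'][120:260,380:560],None,fx=2.2,fy=2.2),cv2.resize(e['color'][80:220,130:310],None,fx=2.2,fy=2.2)])[:,:,::-1])
```

```text
t 13.47 at [414.8 245.8 153.3] rpy [-3.141 -0.     1.666] d [-1.6  3.4 73.3] rot [-0.    -0.     0.002]
```

View pics/m5.png

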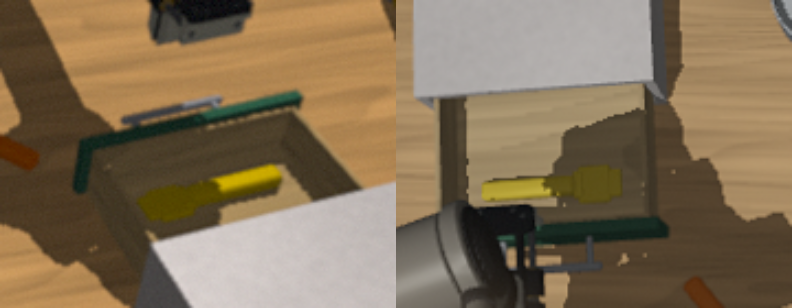

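Both views show the scraper lying flat inside the drawer, along y and clear of the walls, with the gripper back behind the bar. I'll lower in front of the bar and push.

Call:
step_arm(deltas=[[-1, 0, 20, 0, 0, 0], [-2, 0, 45, 0, 0, 0], [-2, 0, 65, 0, 0, 0], [-2, 0, 73, 0, 0, 0], [-2, 0, 73, 0, 0, 0]])

```text
time: 14.03
tool_pos: [418.3, 243.9, 78.0]
tcp_rot: [-3.139, 0.001, 1.665]
contact_force: [0.6, -1.3, 0.0]
grip_width: 0.3
```

Call:
step_arm(deltas=[[0, 5, 0, 0, 0, 0], [0, 12, 0, 0, 0, 0], [0, 20, 0, 0, 0, 0], [0, 30, 0, 0, 0, 0], [0, 40, 0, 0, 0, 0]])

```text
time: 14.45
tool_pos: [459.4, 248.3, 80.3]
tcp_rot: [3.14, -0.001, 1.666]
contact_force: [-1.4, 0.3, 1.8]
grip_width: 0.2
```

Call:
step_arm(deltas=[[0, 10, 0, 0, 0, 0], [0, 20, 0, 0, 0, 0], [0, 30, 0, 0, 0, 0], [0, 40, 0, 0, 0, 0], [0, 50, 0, 0, 0, 0]])

```text
time: 14.87
tool_pos: [509.3, 252.9, 80.3]
tcp_rot: [3.14, -0.001, 1.666]
contact_force: [-0.9, -0.2, 1.4]
grip_width: 0.5
```

Run:
```python
from h import *
go([418.3,244.5,80],1.664)
c=bot.capture('scene'); cv2.imwrite('pics/m6.png',cv2.resize(c['color'][100:300,370:640],None,fx=2.5,fy=2.5)[:,:,::-1])
```

```text
t 14.87 at [509.3 252.9  80.3] rpy [ 3.140e+00 -1.000e-03  1.666e+00] d [  0.2 -91.4   0.2] rot [ 0.002 -0.001  0.002]
```

View pics/m6.png

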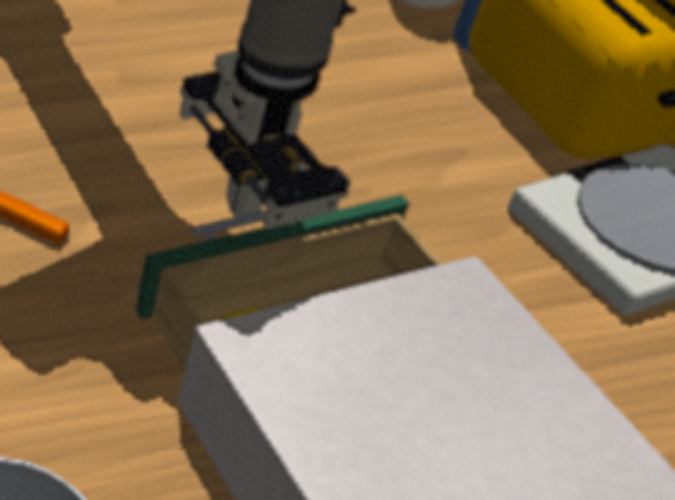

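The drawer is closing under the push, now roughly half shut, with only a few N of force.

Call:
step_arm(deltas=[[0, 10, 0, 0, 0, 0], [0, 20, 0, 0, 0, 0], [0, 30, 0, 0, 0, 0], [0, 40, 0, 0, 0, 0], [0, 50, 0, 0, 0, 0]])

```text
time: 15.33
tool_pos: [558.3, 257.5, 79.9]
tcp_rot: [3.141, -0.0, 1.666]
contact_force: [-1.5, 0.2, 1.0]
grip_width: 0.4
```

Call:
step_arm(deltas=[[0, 5, 0, 0, 0, 0], [0, 10, 0, 0, 0, 0], [0, 14, 0, 0, 0, 0], [0, 17, 0, 0, 0, 0], [0, 20, 0, 0, 0, 0]])

```text
time: 15.75
tool_pos: [577.5, 259.4, 79.4]
tcp_rot: [3.142, -0.0, 1.666]
contact_force: [-2.2, 0.4, 0.9]
grip_width: 0.4
```

Call:
step_arm(deltas=[[0, 1, 0, 0, 0, 0], [0, 2, 0, 0, 0, 0], [0, 3, 0, 0, 0, 0], [0, 4, 0, 0, 0, 0], [0, 5, 0, 0, 0, 0]])

```text
time: 16.17
tool_pos: [582.3, 259.8, 79.1]
tcp_rot: [-3.141, -0.0, 1.666]
contact_force: [-0.5, -0.4, 0.4]
grip_width: 0.4
```

Call:
step_arm(deltas=[[0, 1, 0, 0, 0, 0], [0, 2, 0, 0, 0, 0], [0, 3, 0, 0, 0, 0], [0, 4, 0, 0, 0, 0], [0, 5, 0, 0, 0, 0]])

```text
time: 16.58
tool_pos: [587.4, 260.3, 79.1]
tcp_rot: [3.142, -0.0, 1.666]
contact_force: [-1.7, -0.3, 1.0]
grip_width: 0.2
```

Call:
step_arm(deltas=[[0, 0.6, 0, 0, 0, 0], [0, 1.2, 0, 0, 0, 0], [0, 1.8, 0, 0, 0, 0], [0, 2.4, 0, 0, 0, 0], [0, 3, 0, 0, 0, 0]])

```text
time: 17.0
tool_pos: [590.4, 260.6, 79.1]
tcp_rot: [-3.142, -0.0, 1.666]
contact_force: [-1.2, -0.4, 1.6]
grip_width: 0.3
```

Call:
step_arm(deltas=[[0, 0.6, 0, 0, 0, 0], [0, 1.2, 0, 0, 0, 0], [0, 1.8, 0, 0, 0, 0], [0, 2.4, 0, 0, 0, 0], [0, 3, 0, 0, 0, 0]])

```text
time: 17.42
tool_pos: [593.4, 260.9, 79.1]
tcp_rot: [3.142, -0.0, 1.666]
contact_force: [-1.0, 0.4, 1.7]
grip_width: 0.6
```

Call:
step_arm(deltas=[[0, 0.6, 0, 0, 0, 0], [0, 1.2, 0, 0, 0, 0], [0, 1.8, 0, 0, 0, 0], [0, 2.4, 0, 0, 0, 0], [0, 3, 0, 0, 0, 0]])

```text
time: 17.83
tool_pos: [596.4, 261.2, 79.2]
tcp_rot: [3.142, -0.0, 1.666]
contact_force: [-0.4, 0.5, -0.1]
grip_width: 0.3
```

Call:
step_arm(deltas=[[0, 0.6, 0, 0, 0, 0], [0, 1.2, 0, 0, 0, 0], [0, 1.8, 0, 0, 0, 0], [0, 2.4, 0, 0, 0, 0], [0, 3, 0, 0, 0, 0]])

```text
time: 18.25
tool_pos: [597.9, 261.3, 79.1]
tcp_rot: [-3.138, 0.0, 1.666]
contact_force: [-8.9, -2.0, 5.8]
grip_width: 0.6
```

Run:
```python
from h import *
c=bot.capture('scene'); o=bot.get_obs(); print(o['tool_pos'],o['contact_force'])
hsv=cv2.cvtColor(c['color'],cv2.COLOR_RGB2HSV); m=cv2.inRange(hsv,(70,80,25),(95,255,255)); m[:100]=0; m[:,:380]=0; m[300:]=0
n,l,s,_=cv2.connectedComponentsWithStats(m); i=1+s[1:,4].argmax(); print(s[i])
y=.093; X=np.array([np.cos(y),np.sin(y)]);Y=np.array([-X[1],X[0]]); b=np.array([463.3,249.3])
v,u=np.nonzero(l==i)
for z in (92,):
    W=(px2w(c,np.c_[u,v],z)[:,:2]-b); x=W@X; yy=W@Y
    for lo in range(-120,120,40):
        k=(yy>lo)&(yy<lo+40); 
        if k.sum()>5: print(lo, 'green x range at z=92:',x[k].min().round(1),x[k].max().round(1))
```

```text
[597.84295191 261.31486433  79.12401445] [-7.60424189 -1.40865458  4.44124202]
[446 232   1   3   3]
```

The force rose to about 9 N at TCP x = 598, which is where the stop was predicted. One more small press, then I back off.

Call:
step_arm(deltas=[[0, 0.8, 0, 0, 0, 0], [0, 1.2, 0, 0, 0, 0], [0, 1.2, 0, 0, 0, 0]])

```text
time: 18.55
tool_pos: [598.0, 261.3, 79.1]
tcp_rot: [-3.136, 0.001, 1.666]
contact_force: [-10.7, -2.0, 7.7]
grip_width: 0.3
```

Call:
step_arm(deltas=[[0, -3, 0, 0, 0, 0], [0, -10, 0, 0, 0, 0], [0, -25, 0, 0, 0, 0], [0, -45, 0, 0, 0, 0], [0, -60, 0, 0, 0, 0]])

```text
time: 18.97
tool_pos: [539.6, 255.7, 78.9]
tcp_rot: [3.141, -0.0, 1.666]
contact_force: [0.1, 0.7, -0.3]
grip_width: 0.9
```

Call:
step_arm(deltas=[[0, -20, -20, 0, 0, 0], [0, -50, -55, 0, 0, 0], [0, -70, -90, 0, 0, 0], [0, -90, -120, 0, 0, 0], [0, -100, -130, 0, 0, 0]])

```text
time: 19.38
tool_pos: [440.7, 246.9, 213.9]
tcp_rot: [3.134, -0.002, 1.666]
contact_force: [0.6, 0.8, 0.8]
grip_width: 0.2
```

Run:
```python
from h import *
d=bot.capture('scene'); e=bot.capture('top')
cv2.imwrite('pics/m7.png',np.hstack([cv2.resize(d['color'][100:330,180:620],(800,418)),])[:,:,::-1])
im=np.vstack([cv2.resize(d['color'][110:310,360:640],(560,400))[:, :],cv2.resize(e['color'][20:220,100:420],(560,350))[:190]])
cv2.imwrite('pics/m7.png',im[:,:,::-1])
hsv=cv2.cvtColor(e['color'],cv2.COLOR_RGB2HSV); m=cv2.inRange(hsv,(0,170,60),(6,255,255)); m[:150]=0
v,u=np.nonzero(m); print('red mean px',u.mean(),v.mean(), [(round(b['p'],2),np.round(b['rect']).tolist()) for b in bot.boxes_of('red_mid',e)])
```

```text
red mean px 388.85547445255474 192.86569343065693 [(0.87, [390.0, 196.0, 26.0, 59.0])]
```

View pics/m7.png

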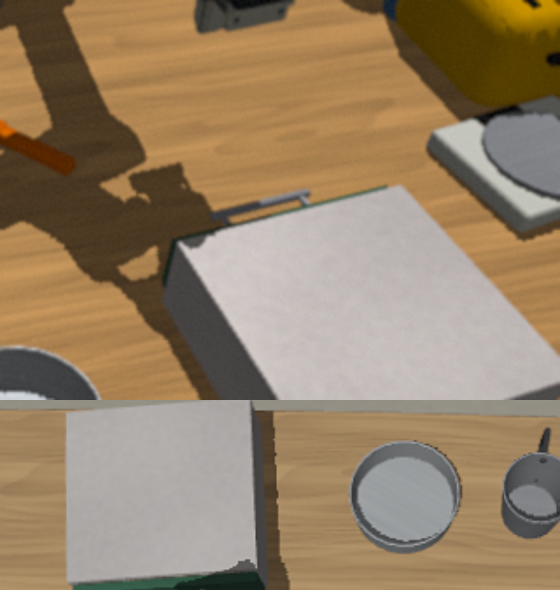

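The drawer front sits against the unit with no gap, and the arm is clear. I'll let it settle and hand in.

Call:
step_arm(deltas=[[0, 0, 0, 0, 0, 0], [0, 0, 0, 0, 0, 0], [0, 0, 0, 0, 0, 0], [0, 0, 0, 0, 0, 0], [0, 0, 0, 0, 0, 0]])

```text
time: 19.95
tool_pos: [441.3, 246.3, 208.2]
tcp_rot: [-3.14, 0.0, 1.666]
contact_force: [-0.5, -0.3, -0.1]
grip_width: 0.3
```

```bash
python3 -c "
from h import *
print(bot.get_obs()['time'],bot.get_obs()['contact_force']); print(bot.close_job())"
```

```text
19.95 [-0.46286647 -0.26868856 -0.14155229]
the job is handed in; nothing more can be done
None
```

I laid the smaller yellow scraper flat in the drawer, released it, pushed the drawer shut by its bar, and handed the job in at about 20 s of the 54 s allowed.

- **Placing:** the scraper touched the drawer floor under light contact (about 6 N) before I opened the fingers. Pictures then showed it lying flat, along y and clear of the walls. I set it about 104 mm from the bar instead of the suggested 110 to 135, so that the gripper body would clear the unit's front edge.
- **Closing:** the force rose to about 11 N along the push where I expected the end stop. The last pictures show the drawer front against the unit with no visible gap. The joint value itself can't be read.
- **Rest of the scene:** the detector puts the red scraper within a pixel of where it started. The arm is clear and measures no contact force.
- **Checks that disagreed:** the first estimates of the bar's position differed by about 6 mm between the top and scene cameras; I settled this with the wrist camera before placing. A colour check of how far the drawer had closed found nothing usable, so I relied on the contact force and the final picture.

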